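Pin the stop collar on the guide press and hold the rod

TASK

Set the brass stop collar down on the brass boss on top of the green guide press, wide-bored side down, and let go of it. Then take the long guide rod (orange knob) out of the white block and thread it from above through the collar, the upper bushing and then the lower bushing, and finish still holding it by the knob: its tip out below the lower bushing and its knob about 13 mm clear above the collar, so that a clip can be fitted under the knob. Leave the short black-knobbed pin and everything else on the bench where they are.

Things in the scene. Friction and masses are not known exactly. Their poses are not given: they have to be found in the camera images.
- press: green guide press, fixed: base plate 120 x 90 x 12 mm (x = -80 to +40 mm), column 24 x 50 mm, 118 mm tall, at x = -66 mm, and two short level arms ending in round eyes, each with a bushing. Both bushings share one vertical axis, bore 14 mm. Origin: on that axis at bench height; z up. Only the boss stands above the upper arm
- upper (a point): centre of the top of the brass boss of the upper bushing, 130 mm above the bench. The boss is a tube 21 mm outside, 14 mm bore, 12 mm tall, standing on the upper eye (40 mm across, from 105 to 118 mm above the bench; the bore runs on through the eye)
- lower (a point): centre of the underside of the lower bushing, 50 mm above the bench; its 14 mm bore runs from 50 to 60 mm and a brass funnel, opening upward to about 26 mm, from 60 to 68 mm above the bench. Below it the space is free down to the base plate's top, 12 mm above the bench
- collar: loose brass stop collar, a round ring 38 mm outside diameter, 20 mm tall, 0.09 kg, lying flat on the bench the right way up. Hole 15 mm, widened to a 26 mm counterbore in its lower 8 mm. Origin: centre of its underside; z up. Seated, the counterbore caps the boss and its underside is 8 mm below the boss's top, 122 mm above the bench
- rod: loose guide rod, about 0.1 kg, standing upright in a hole of the white block: a steel shank 10 mm diameter, 125 mm long, with a bevelled tip, and an orange knob on top, 22 mm diameter, 24 mm tall. Origin: centre of the tip; z along the rod towards the knob. At the start the tip is 10 mm above the bench (50 mm deep in the hole)
- knob (a point): centre of the underside of the rod's orange knob, 125 mm above the tip; the knob reaches 24 mm higher
- block: white plastic block, fixed, 64 (x) x 150 (y) x 60 (z) mm, with two holes 11.6 mm wide and 50 mm deep at y = +40 and -40 mm of its own frame. One holds the guide rod, the other the short pin. Origin: centre of its underside
- short_pin: a shorter pin with a black knob, shank 95 mm, knob 22 x 24 mm, in the other hole of the block; not wanted, leave it. Origin: its tip, 10 mm above the bench
- screwdriver: loose screwdriver with yellow handle lying on the bench behind the press; leave it. Origin: centre of its underside
- wrench: loose steel wrench lying on the bench behind and to the right of the press; leave it. Origin: centre of its underside
- jar: small amber jar, 56 mm across, 70 mm tall, behind the press; leave it. Origin: centre of its underside
- brass_weight: small brass weight, 32 mm across, 36 mm tall, behind the press; leave it. Origin: centre of its underside
Things that resemble listed ones, but are neither listed nor needed, are in the scene too. Leave any blue or purple look-alike of the collar alone.

How it is judged (in metres and radians):
On the way, in this order (a step that is already met when the one before it is completed fails the run):
1. the collar is seated on the boss and let go, the rod not yet through it (z of collar in the frame of upper between -0.0105 and -0.0055 m and horizontal distance between collar and upper below 0.005 m and angle between collar's own z axis and vertical below 0.08 rad and contact force between the fingers and collar below 0.1 N and linear speed of collar below 0.03 m/s and horizontal distance between rod and upper above 0.05 m), for 0.2 s.
2. the rod's tip has gone down through the collar and into the upper bushing (horizontal distance between rod and upper below 0.006 m and angle between the z axis of rod and the z axis of press, either way round below 0.1 rad and z of rod in the frame of upper below -0.01 m and contact force between the fingers and rod above 0.5 N), for 0.1 s.
3. the rod spans both bushings, its tip out below the lower one (z of rod in the frame of lower below -0.003 m and horizontal distance between rod and lower below 0.005 m and angle between the z axis of rod and the z axis of press, either way round below 0.08 rad and horizontal distance between knob and upper below 0.008 m), for 0.2 s.
At the end, for the whole second after the job is handed in: collar level on the boss (within 2.5 mm in height, 5 mm sideways); rod upright (0.08 rad) through both bushings, tip at least 3 mm below the lower one and within 5 mm of the axis, at rest, gripped by the fingers, its knob at least 4 mm above the collar (all of step 3 and z of collar in the frame of upper between -0.0105 and -0.0055 m and horizontal distance between collar and upper below 0.005 m and angle between collar's own z axis and vertical below 0.08 rad and z of knob in the frame of collar above 0.024 m and contact force between the fingers and rod above 1 N and linear speed of each of rod, collar below 0.02 m/s); the arm keeps its last pose, push and grip.
It fails at once if another thing on the bench is pushed more than 15 mm from its place (distance of any of short_pin, screwdriver, wrench, jar, brass_weight from where it was at the start of the episode above 0.015 m).
It fails at once if the collar is toppled (angle between collar's own z axis and vertical above 0.8 rad).
It also fails if it takes over 58 s, if anything falls off the work surface, if the arm or the gripper's body presses on something with over 40 N, if the wrist force passes 120 N, or if a joint passes its speed limit or range.

ROBOT

A 7-joint arm with a two-finger parallel gripper is mounted at the origin on the work surface. World frame = base frame: x ahead of the robot, y to its left, z up, the work surface at z = 0. Lengths are in mm, angles in rad, forces in N, time in s.
With the tool pointing down it reaches from about 400 to 850 mm from the base axis. Payload 4.5 kg.
Tool frame: the origin (TCP) lies midway between the tips of the shut fingers; the grasp point (between the pads) lies 19 mm behind it; z points along the fingers, y is the line along which they close (so a half turn about z gives the same grasp; the last joint's range is limited). The gripper opens to 85 mm and grips with 20 to 120 N. Pads are 22 mm wide; open, the fingers measure 114 mm over their backs; the gripper's body (76 mm by 85 mm) begins 54 mm behind the grasp point. The pads swing forward as they close: fully open they stand 13 mm farther back than shut.
Start: joints at [1.229, 0.689, -0.195, 1.565, 0.157, 0.902, -0.215], TCP at [229.416, -581.397, 231.317] pointing down, gripper open.
Joint ranges: [-3.01, 3.01], [-0.46, 2.08], [-1.47, 1.51], [0.13, 2.56], [-1, 4.14], [0.04, 2.09], [-2.66, 2.66]. Speed limits (rad/s): [2.57, 2.57, 3.14, 3.14, 3.14, 3.14, 3.14].

INTERFACE

Orientations are given as a unit quaternion [w, x, y, z].
In Python, from workcell import bot gives the robot as it stands. The module is installed in compiled form; this text tells all that it offers.
- The arm moves only by the shell command python3 -m creep 'ROWS' [OPENING] [FORCE]. ROWS is a JSON object whose one key "plan" holds a list of rows, each a list of 2 entries, a list of its own where there are three numbers: the shift along the world's x, y, z in cm, then the turn about the world's z in units of 6 degrees (1.0 is 6 degrees). In form: {"plan": [[[tx, ty, tz], yaw], ...]}. A call has 1 to 5 rows; each row is the pose to reach, as a shift and turn from the pose commanded when the call began; what a row does not reach only later rows make up. A row lasts 1/12 s, in which the tool goes at most 41.7 mm and 7.16 degrees, less where a joint would pass 70% of its speed; a pose out of reach is approached as far as the arm can. A call with a gripper value outside its range is refused whole. OPENING is the opening, from 0 (shut) to 1 (fully open), set as the call begins (- or left out, the last holds). The fingers move at their own pace and stop on an object; FORCE is the grip in N (left out, the last holds). Time passes only in rows, so rows that repeat a pose let the fingers close. It gives the time, the measured TCP pose, the force, the opening and the grip force at its end, in the units of the state.
- bot.read_state(): the state, without advancing time (a new reading comes with each control period).
- bot.get_image(name): name is "scene" or "top"; returns (picture, depth): 420x560x3 uint8, red, green, blue; 420x560 float32, mm along the optical axis (not along the pixel's ray), 0 where there is no reading.
- bot.get_calibration(name): a dict with "fx", "fy", "cx", "cy" (pixels), "R" (3x3) and "t" (3): a world point X has camera coordinates R X + t. Camera axes: x right, y down, z forward; pixel columns grow to the right and rows downward; lengths in mm; the calibration is good to about 2 mm. A picture is of the moment at which its call begins. get_calibration takes no time and is no camera call.
- bot.finish_job(): hands the job in; it is judged then, once.
The state is a dict: "clock": time; "joints": joint angles; "qd": joint speeds; "effort": joint torques, N m; "position": TCP position; "orientation": TCP orientation; "force": force on the tool from outside, world axes, zero at the start; "moment": the same for the moment, N m; "opening": finger opening in mm; "grip_force": force on a finger pad.
Only numpy, scipy, OpenCV 4.12 (cv2) and the standard library are available. Lean on these libraries where they do the work, as an engineer would, in place of code of your own. Each camera call takes 0.05 s, during which the arm holds its last target. There are 200 camera calls.

## Working session

There is one attempt and no reset: what is moved stays moved. The work goes in short steps, Python scripts to look and compute and a shell command to move; the robot and the scene stay as the last step left them, time stands still between calls to the robot, and variables do not carry over. Pictures are saved under pics/ and viewed, at most 10 in all, crops included, and the job is handed in when it is done.

```bash
mkdir -p pics; python3 - <<'E'
from workcell import bot
import cv2,numpy as np
for n in("scene","top"):
    p,d=bot.get_image(n); cv2.imwrite(f"pics/{n}0.png",p[:,:,::-1]); np.savez(f"{n}0.npz",p=p,d=d)
    c=bot.get_calibration(n); print(n,{k:np.round(v,3).tolist() for k,v in c.items()}, -np.array(c['R']).T@c['t'])
print(bot.read_state())
E
```

```text
scene {'fx': 386.031, 'fy': 386.031, 'cx': 277.717, 'cy': 205.668, 'R': [[0.235, 0.972, -0.014], [0.56, -0.147, -0.816], [-0.795, 0.184, -0.579]], 't': [-112.717, -228.703, 1400.452]} [1267.38556798 -181.58931646  622.12111391]
top {'fx': 391.987, 'fy': 391.987, 'cx': 280.74, 'cy': 208.655, 'R': [[-0.092, -0.996, -0.005], [-0.969, 0.091, -0.231], [0.23, -0.016, -0.973]], 't': [34.119, 555.868, 983.071]} [ 3.15460176e+02 -7.50371092e-01  1.08492731e+03]
{'clock': 0.1, 'joints': array([ 1.22881635,  0.68993042, -0.19451746,  1.56625569,  0.15730992,
        0.90251538, -0.21511118]), 'qd': array([ 6.07654975e-04, -2.43485805e-03,  5.61819024e-05, -2.38736399e-03,
        4.85193649e-05, -8.91522316e-04,  9.90067278e-04]), 'effort': array([-4.54770721e-03, -5.40605128e+01, -1.27184216e+00, -1.58987671e+01,
        9.38710989e-03,  4.38549032e-03, -2.12824608e-05]), 'position': array([ 229.10739624, -580.85006843,  230.54110389]), 'orientation': array([-8.28068767e-04,  9.82393531e-01,  1.86821340e-01, -2.25887759e-04]), 'force': array([-0.19330277,  0.82088575,  0.53759291]), 'moment': array([ 0.007035  , -0.02632258, -0.03875246]), 'grip_force': 0.0, 'opening': 85.24349374631838}
```

View pics/scene0.png

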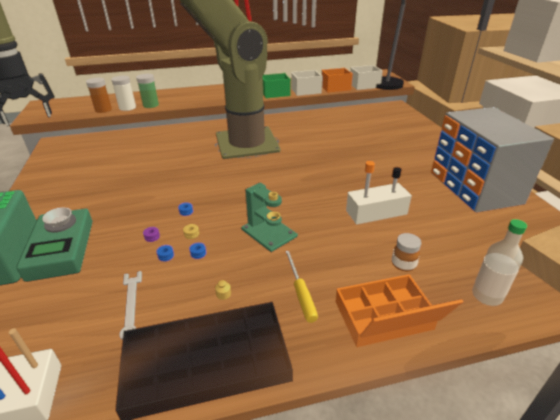

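View pics/top0.png

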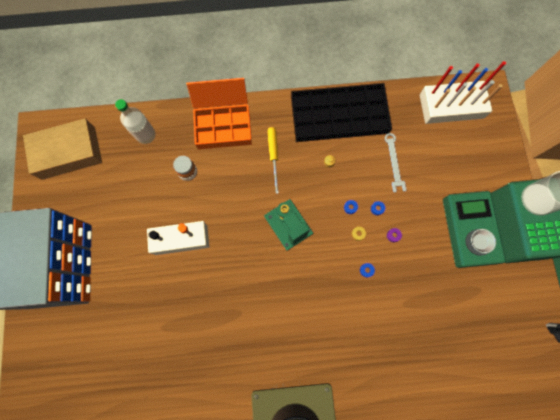

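The scene picture shows the brass collar at about (191,230), the boss at (273,197), the orange knob at (369,167) and the black-knobbed pin at (396,173). In the top picture they are at about (359,233), (285,209), (182,229) and (155,236). Blue and purple rings surround the collar.

```bash
cat >h.py <<'E'
from workcell import bot
import cv2,numpy as np
def load(n): f=np.load(n+"0.npz"); return f['p'],f['d']
def ray(n,u,v,z):
    c=bot.get_calibration(n);R=np.array(c['R']);t=np.array(c['t']);o=-R.T@t
    r=R.T@np.array([(u-c['cx'])/c['fx'],(v-c['cy'])/c['fy'],1]); return o+r*(z-o[2])/r[2]
def pts(n,d,m):
    v,u=np.nonzero(m&(d>0));z=d[v,u];c=bot.get_calibration(n);R=np.array(c['R'])
    P=np.stack([(u-c['cx'])/c['fx']*z,(v-c['cy'])/c['fy']*z,z],1);return (P-np.array(c['t']))@R
def mask(p,win,lo,hi):
    h=cv2.inRange(cv2.cvtColor(p,cv2.COLOR_RGB2HSV),np.array(lo),np.array(hi))>0
    w=np.zeros_like(h);a,b,c,e=win;w[c:e,a:b]=1;return h&w
E
python3 - <<'E'
from h import *
W={'collar':dict(top=(345,374,221,246),scene=(180,202,222,240)),'boss':dict(top=(274,296,200,218),scene=(262,285,190,208)),
'knob':dict(top=(174,192,220,238),scene=(362,377,158,176))}
rows=[]
for n in('top','scene'):
    p,d=load(n)
    for k,w in W.items():
        lo,hi=((20,110,110),(35,255,255)) if k!='knob' else ((3,180,120),(15,255,255))
        m=mask(p,w[n],lo,hi);v,u=np.nonzero(m)
        P=pts(n,d,m);print(n,k,m.sum(),'box',u.min(),u.max(),v.min(),v.max(),'pct z',np.percentile(P[:,2],[2,20,50,80,98]).round(1))
        zt={'collar':20,'boss':130,'knob':159}[k]
        T=P[abs(P[:,2]-zt)<5]; print('  top pts n',len(T),'midrange',((T.max(0)+T.min(0))/2).round(1) if len(T) else '', 'ext',np.ptp(T,0).round(1) if len(T) else '','mean',T.mean(0).round(1) if len(T) else '')
    for k,w in W.items():
        a,b,c,e=w[n]; rows.append(cv2.resize(p[c-12:e+12,a-12:b+12],(260,260),interpolation=cv2.INTER_NEAREST))
cv2.imwrite('pics/c1.png',np.vstack([np.hstack(rows[:3]),np.hstack(rows[3:])])[:,:,::-1])
E
```

```text
top collar 129 box 352 365 227 239 pct z [ 5.5 18.2 20.  21.8 23.8]
  top pts n 122 midrange [ 478.8 -224.6   20. ] ext [34.  35.5  9. ] mean [ 479.1 -224.8   20.2]
top boss 73 box 275 294 200 217 pct z [ -1.   67.5 123.4 129.9 133.1]
  top pts n 33 midrange [541.9 -26.  129.6] ext [19.4 18.2  7.9] mean [541.5 -26.  129.4]
top knob 78 box 174 191 220 232 pct z [ -2.3   1.5 158.1 160.  161.5]
  top pts n 51 midrange [511.6 223.7 159.4] ext [20.5 16.2  7.2] mean [510.6 224.5 159.1]
scene collar 160 box 184 198 224 237 pct z [ 3.  11.  18.6 20.3 22. ]
  top pts n 107 midrange [ 481.  -224.5   18.7] ext [36.5 32.4  7.3] mean [ 482.2 -224.7   19.3]
scene boss 62 box 269 277 192 199 pct z [119.5 121.3 126.1 128.9 130.8]
  top pts n 38 midrange [542.5 -24.6 128.1] ext [22.9 20.7  6.2] mean [543.7 -25.9 127.9]
scene knob 98 box 365 374 161 172 pct z [  2.5 142.2 151.5 158.2 159.8]
  top pts n 44 midrange [510.8 226.1 157.2] ext [22.9 20.3  5.9] mean [513.  225.4 157.6]
```

View pics/c1.png

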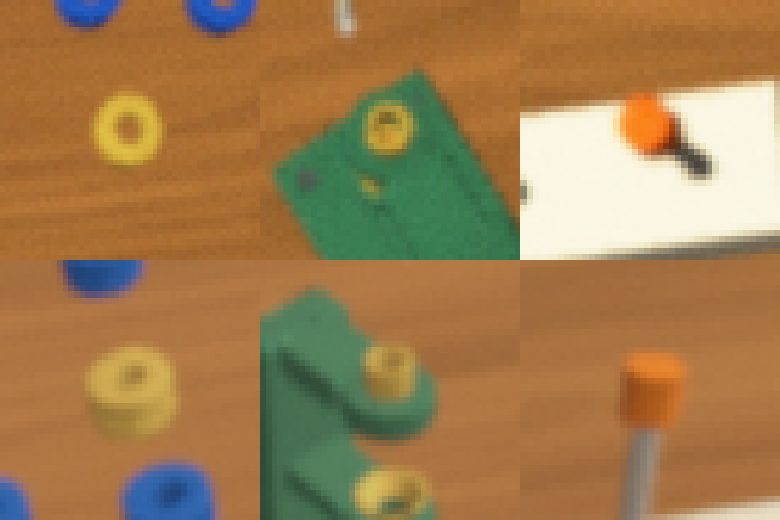

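The depth and ray heights match the stated sizes:

| Point | x (mm) | y (mm) | Height check |
|---|---|---|---|
| Collar | 480 | -224.7 | top about 20 |
| Boss | 542.5 | -25.7 | top about 130 |
| Knob | 511.3 | 224.8 | top about 159 |

I'll move to the collar.

```bash
python3 -m creep '{"plan": [[[2.3,3.3,0],0],[[4.6,6.6,0],0],[[6.9,9.9,0],0],[[9.2,13.2,0],0],[[11.5,16.5,0],0]]}' 0.65 60
python3 -m creep '{"plan": [[[2.3,3.3,0],0],[[4.6,6.6,0],0],[[6.9,9.9,0],0],[[9.2,13.2,-1],0],[[11.5,16.5,-3],0]]}'
python3 -m creep '{"plan": [[[1,1.3,-2],0],[[2.1,2.6,-4],0],[[2.1,2.6,-6],0],[[2.1,2.6,-8],0],[[2.1,2.6,-8],0]]}'
```

```text
clock: 0.52
position: [344.9, -414.6, 231.0]
orientation: [-0.0, 0.982, 0.187, -0.0]
force: [1.2, 0.4, -0.0]
opening: 55.5
grip_force: 0.0
clock: 0.93
position: [460.2, -252.2, 203.9]
orientation: [0.001, 0.982, 0.187, 0.002]
force: [0.9, 0.0, -0.6]
opening: 55.3
grip_force: 0.0
clock: 1.35
position: [476.5, -226.3, 119.4]
orientation: [-0.002, 0.982, 0.187, -0.003]
force: [-0.0, -0.6, -0.2]
opening: 55.5
grip_force: 0.0
```

```bash
python3 -m creep '{"plan": [[[0,0,-2],0],[[0,0,-4],0],[[0,0,-4],0],[[0,0,-4],0],[[0,0,-4],0]]}'
python3 -m creep '{"plan": [[[0,0,0],0],[[0,0,0],0],[[0,0,0],0]]}'
python3 -c "
from workcell import bot
for i in range(3):
    s=bot.read_state();print(s['position'],s['qd'].round(3));bot.get_image('top')"
```

```text
clock: 1.77
position: [479.3, -228.2, 83.9]
orientation: [0.0, 0.982, 0.187, 0.001]
force: [-0.0, -0.8, -0.2]
opening: 55.6
grip_force: 0.0
clock: 2.02
position: [479.2, -228.1, 83.7]
orientation: [0.0, 0.982, 0.187, 0.001]
force: [-0.5, -0.1, -0.3]
opening: 55.3
grip_force: 0.0
[ 479.22874447 -228.069838     83.68716322] [-0.001  0.004 -0.002  0.002  0.001 -0.004  0.   ]
[ 479.0932007  -227.98984842   83.49568353] [-0.002  0.006  0.001  0.003  0.    -0.001 -0.   ]
[ 479.00649854 -227.94969001   83.30459365] [-0.001  0.007  0.001  0.     0.    -0.002  0.001]
```

```bash
python3 -m creep '{"plan": [[[0.1,0.33,-2],0],[[0.1,0.33,-4],0],[[0.1,0.33,-5],0],[[0.1,0.33,-6],0],[[0.1,0.33,-6],0]]}'
python3 -m creep '{"plan": [[[0,0,0],0],[[0,0,0],0],[[0,0,0],0],[[0,0,0],0]]}'
```

```text
clock: 2.58
position: [478.8, -224.1, 21.2]
orientation: [-0.001, 0.982, 0.187, -0.001]
force: [-0.3, -0.5, 0.2]
opening: 55.3
grip_force: 0.0
clock: 2.92
position: [480.2, -224.8, 23.5]
orientation: [0.0, 0.982, 0.187, 0.001]
force: [-0.6, -0.3, 0.7]
opening: 55.2
grip_force: 0.0
```

Good xy. I'll go down to about z = 3 and close.

```bash
python3 -m creep '{"plan": [[[0,0,-1],0],[[0,0,-2],0],[[0,0,-2],0],[[0,0,-2],0],[[0,0,-2],0]]}'
python3 -m creep '{"plan": [[[0,0,0],0],[[0,0,0],0],[[0,0,0],0],[[0,0,0],0],[[0,0,0],0]]}' 0.2 40
python3 -m creep '{"plan": [[[0,0,0],0],[[0,0,0],0],[[0,0,0],0],[[0,0,0],0],[[0,0,0],0]]}'
```

```text
clock: 3.33
position: [479.5, -224.4, 2.4]
orientation: [-0.0, 0.982, 0.187, -0.0]
force: [0.4, -0.2, 0.1]
opening: 55.5
grip_force: 0.0
clock: 3.75
position: [479.9, -224.6, 3.2]
orientation: [0.0, 0.982, 0.187, 0.0]
force: [-0.9, 0.4, 6.3]
opening: 37.1
grip_force: 40.0
clock: 4.17
position: [479.9, -224.5, 3.2]
orientation: [0.0, 0.982, 0.187, 0.0]
force: [-0.8, 0.9, 4.8]
opening: 37.0
grip_force: 40.0
```

```bash
python3 -m creep '{"plan": [[[0,0,2],0],[[0,0,5],0],[[0,0,8],0],[[0,0,12],0],[[0,0,15],0]]}' 
python3 -m creep '{"plan": [[[0.9,2.7,0.5],0],[[1.8,5.6,1],0],[[2.7,8.8,1],0],[[3.6,11.8,1],0],[[4.2,14,1],0]]}'
python3 -m creep '{"plan": [[[1,2.2,0],0],[[1.5,4.5,0],0],[[1.9,5.9,0],0],[[1.9,5.9,0],0],[[1.9,5.9,0],0]]}'
python3 -m creep '{"plan": [[[0,0,0],0],[[0,0,0],0],[[0,0,0],0],[[0,0,0],0],[[0,0,0],0]]}'
python3 - <<'E'
from h import *
r=[]
for n in("scene","top"):
    p,d=bot.get_image(n); np.savez(f"{n}1.npz",p=p,d=d)
    u,v=(275,190) if n=="scene" else (285,205)
    r.append(cv2.resize(p[v-50:v+50,u-50:u+50],(400,400),interpolation=cv2.INTER_CUBIC))
cv2.imwrite('pics/b.png',np.hstack(r)[:,:,::-1]);print(bot.read_state()['position'])
E
```

```text
clock: 4.58
position: [479.8, -224.6, 154.9]
orientation: [0.0, 0.982, 0.187, 0.0]
force: [0.9, -0.0, 0.0]
opening: 36.9
grip_force: 40.5
clock: 5.0
position: [522.5, -81.0, 162.8]
orientation: [-0.001, 0.982, 0.188, 0.001]
force: [0.7, 0.6, -1.1]
opening: 37.2
grip_force: 40.5
clock: 5.42
position: [540.5, -24.9, 162.5]
orientation: [0.0, 0.982, 0.188, -0.0]
force: [-0.2, -0.5, -1.1]
opening: 36.9
grip_force: 40.5
clock: 5.83
position: [540.6, -26.2, 162.8]
orientation: [0.0, 0.983, 0.186, -0.0]
force: [0.4, -0.4, -0.5]
opening: 37.1
grip_force: 40.5
[540.70405918 -25.83501076 162.79253259]
```

View pics/b.png

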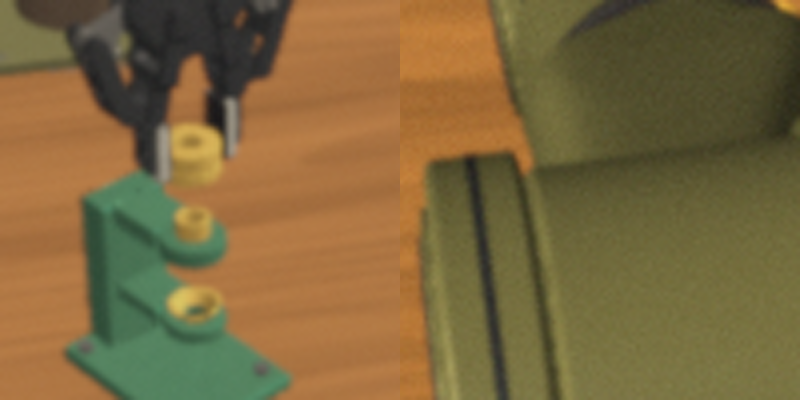

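In the left crop (scene view), the collar hangs level between the fingers directly over the boss. The top view is blocked by the arm. I'll compare the two axes in the scene view, using least-squares circles of the known radii.

```bash
python3 - <<'E'
from h import *
from scipy.optimize import least_squares
f=np.load('scene1.npz');p,d=f['p'],f['d']
for k,w,z0,z1,r in(('collar',(264,284,170,188),159,183,19),('boss',(262,285,188,203),118,134,10.5)):
    m=mask(p,w,(20,100,90),(35,255,255));P=pts('scene',d,m);P=P[(P[:,2]>z0-5)&(P[:,2]<z1+5)]
    print(k,len(P),np.percentile(P[:,2],[2,10,30,50,70,90,98]).round(1))
    zt=np.percentile(P[:,2],96);S=P[P[:,2]<zt-4]
    q=least_squares(lambda c:np.hypot(S[:,0]-c[0],S[:,1]-c[1])-r,S[:,:2].mean(0)-[10,0],loss='soft_l1')
    T=P[P[:,2]>zt-4]
    v,u=np.nonzero(m);print(' side fit',q.x.round(1),len(S),'top mid',((T.max(0)+T.min(0))/2).round(1),'mean',T.mean(0).round(1),'u',u.min(),u.max(),'v',v.min(),v.max())
E
```

```text
collar 159 [162.7 165.7 172.  176.3 179.  179.8 180.3]
 side fit [538.8 -27.7] 76 top mid [540.7 -22.  178.4] mean [542.9 -22.5 178.8] u 268 280 v 171 185
boss 67 [117.7 118.9 122.5 125.7 128.2 129.8 130.9]
 side fit [540.4 -25.4] 39 top mid [542.4 -25.  129.2] mean [543.7 -26.  129. ] u 268 281 v 189 200
```

```bash
python3 -m creep '{"plan": [[[0.16,0,0],0],[[0.16,0,-1],0],[[0.16,0,-2],0],[[0.16,0,-2.6],0],[[0.16,0,-2.6],0]]}'
python3 -m creep '{"plan": [[[0,0,0],0],[[0,0,0],0],[[0,0,0],0],[[0,0,0],0]]}'
python3 -m creep '{"plan": [[[0,0,-0.2],0],[[0,0,-0.4],0],[[0,0,-0.6],0],[[0,0,-0.6],0],[[0,0,-0.6],0]]}'
```

```text
clock: 6.35
position: [540.8, -25.4, 134.7]
orientation: [-0.0, 0.982, 0.187, -0.002]
force: [-1.2, 0.5, -0.6]
opening: 36.9
grip_force: 40.5
clock: 6.68
position: [542.6, -25.5, 137.1]
orientation: [0.0, 0.982, 0.187, 0.0]
force: [0.5, -0.3, -1.1]
opening: 36.8
grip_force: 40.5
clock: 7.1
position: [542.2, -25.5, 130.6]
orientation: [0.0, 0.982, 0.187, -0.0]
force: [0.5, -0.2, -0.8]
opening: 36.7
grip_force: 40.5
```

No contact, and the underside is already below the boss top, so it is capping. Continue down.

```bash
python3 -m creep '{"plan": [[[0,0,-0.2],0],[[0,0,-0.4],0],[[0,0,-0.5],0],[[0,0,-0.5],0],[[0,0,-0.5],0]]}'
python3 -m creep '{"plan": [[[0,0,-0.05],0],[[0,0,-0.1],0],[[0,0,-0.1],0],[[0,0,-0.1],0],[[0,0,-0.1],0]]}'
```

```text
clock: 7.52
position: [542.3, -25.5, 125.7]
orientation: [0.0, 0.982, 0.187, -0.0]
force: [0.0, -1.1, -0.8]
opening: 36.7
grip_force: 40.5
clock: 7.93
position: [542.5, -25.5, 125.2]
orientation: [0.0, 0.982, 0.187, 0.0]
force: [-1.4, 0.1, 5.7]
opening: 37.2
grip_force: 41.0
```

It is seated: contact came at the predicted 125 mm. Release and rise.

```bash
python3 -m creep '{"plan": [[[0,0,0],0],[[0,0,0],0],[[0,0,0],0],[[0,0,0],0],[[0,0,0],0]]}' 0.65
python3 -m creep '{"plan": [[[0,0,0.5],0],[[0,0,1.5],0],[[0,0,4],0],[[0,0,8],0],[[0,0,12],0]]}'
python3 -m creep '{"plan": [[[-0.4,3.3,0],0],[[-0.8,6.6,0],0],[[-1.2,10,0],0],[[-1.6,13.5,0],0],[[-2,17,0],0]]}'
python3 -m creep '{"plan": [[[-0.5,3,0],0],[[-1,6,0],0],[[-1.1,8,0],0],[[-1.1,8,0],0],[[-1.1,8,0],0]]}'
python3 - <<'E'
from h import *
r=[]
for n in("scene","top"):
    p,d=bot.get_image(n); np.savez(f"{n}2.npz",p=p,d=d)
    u,v=(275,190) if n=="scene" else (285,205)
    r.append(cv2.resize(p[v-40:v+40,u-40:u+40],(400,400),interpolation=cv2.INTER_CUBIC))
    w=(262,287,180,206) if n=="scene" else (270,300,190,220)
    if n=="scene": w=(262,287,180,200)
    m=mask(p,w,(20,100,90),(35,255,255));P=pts(n,d,m);print(n,np.percentile(P[:,2],[10,50,90]).round(1))
    T=P[abs(P[:,2]-142)<5];print(len(T),((T.max(0)+T.min(0))/2).round(1),T.mean(0).round(1),np.ptp(T,0).round(1))
cv2.imwrite('pics/c.png',np.hstack(r)[:,:,::-1]);print(bot.read_state()['position'])
E
```

```text
clock: 8.35
position: [542.3, -25.5, 124.6]
orientation: [0.0, 0.982, 0.187, -0.0]
force: [0.4, -0.8, -0.4]
opening: 55.4
grip_force: 0.0
clock: 8.77
position: [541.4, -25.5, 246.3]
orientation: [-0.0, 0.982, 0.187, -0.001]
force: [1.3, 0.6, -0.4]
opening: 55.6
grip_force: 0.0
clock: 9.18
position: [522.1, 145.9, 246.0]
orientation: [-0.0, 0.982, 0.187, 0.001]
force: [1.1, 0.3, 0.3]
opening: 55.6
grip_force: 0.0
clock: 9.6
position: [511.0, 226.0, 245.5]
orientation: [-0.0, 0.982, 0.188, 0.0]
force: [0.1, -0.4, 0.1]
opening: 54.9
grip_force: 0.0
scene [126.7 139.  142.4]
120 [543.3 -26.5 140.6] [544.5 -27.  141.2] [33.6 36.9  6.9]
top [ 13.3 140.4 143.3]
147 [542.1 -25.9 141.5] [541.3 -25.7 141.6] [36.6 37.1  7.3]
[511.63054582 223.06722053 245.25944537]
```

View pics/c.png

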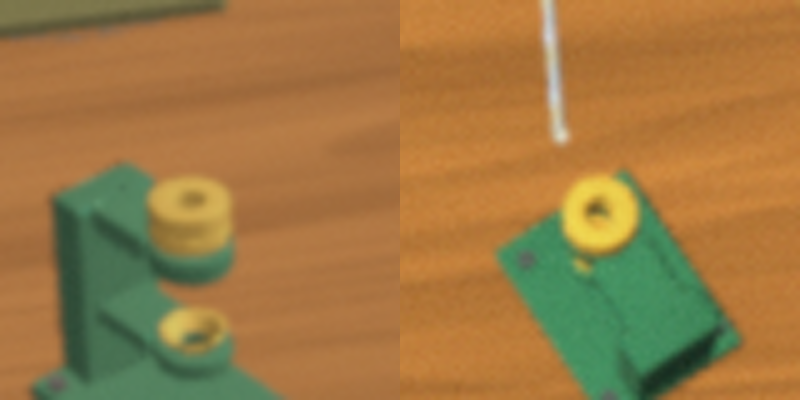

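The collar sits level on the boss, with its top at 142 and centre at about (542.3, -25.8). Now the rod: settle over the knob and correct the position.

```bash
python3 -m creep '{"plan": [[[0,0.15,-3],0],[[0,0.15,-6],0],[[0,0.15,-7],0],[[0,0.15,-7],0],[[0,0.15,-7],0]]}' 0.6
python3 -m creep '{"plan": [[[0,0,0],0],[[0,0,0],0],[[0,0,0],0],[[0,0,0],0]]}'
```

```text
clock: 10.12
position: [511.8, 224.9, 175.2]
orientation: [0.0, 0.983, 0.186, -0.0]
force: [0.7, -0.5, 0.8]
opening: 51.2
grip_force: 0.0
clock: 10.45
position: [511.9, 226.2, 175.7]
orientation: [-0.0, 0.982, 0.187, 0.001]
force: [1.2, 0.6, -0.3]
opening: 51.1
grip_force: 0.0
```

```bash
python3 -m creep '{"plan": [[[0,-0.1,-1.5],0],[[0,-0.1,-3],0],[[0,-0.1,-4.5],0],[[0,-0.1,-4.5],0],[[0,-0.1,-4.5],0]]}'
python3 -m creep '{"plan": [[[0,0,0],0],[[0,0,0],0],[[0,0,0],0],[[0,0,0],0],[[0,0,0],0]]}'
python3 -m creep '{"plan": [[[0,0,0],0],[[0,0,0],0],[[0,0,0],0],[[0,0,0],0],[[0,0,0],0]]}' 0.05 60
python3 -m creep '{"plan": [[[0,0,0],0],[[0,0,0],0],[[0,0,0],0],[[0,0,0],0],[[0,0,0],0]]}'
```

```text
clock: 10.87
position: [511.0, 224.9, 129.7]
orientation: [0.0, 0.982, 0.187, -0.001]
force: [-1.0, -0.2, 0.2]
opening: 51.0
grip_force: 0.0
clock: 11.28
position: [511.6, 225.2, 130.2]
orientation: [-0.0, 0.982, 0.187, 0.0]
force: [-0.2, 0.2, -0.7]
opening: 51.3
grip_force: 0.0
clock: 11.7
position: [511.4, 225.4, 130.0]
orientation: [-0.0, 0.982, 0.187, 0.0]
force: [-0.7, 1.7, 2.3]
opening: 20.2
grip_force: 58.5
clock: 12.12
position: [511.5, 225.4, 130.0]
orientation: [-0.0, 0.982, 0.187, 0.0]
force: [-0.7, 1.6, 4.6]
opening: 19.9
grip_force: 58.6
```

```bash
python3 -m creep '{"plan": [[[0,0,1],0],[[0,0,3],0],[[0,0,5],0],[[0,0,7],0],[[0,0,9],0]]}'
python3 -m creep '{"plan": [[[0,0,2],0],[[0,0,4],0],[[0,0,5.5],0],[[0,0,6.5],0],[[0,0,6.5],0]]}'
python3 -m creep '{"plan": [[[0.3,-2.5,0],0],[[0.6,-5.5,0],0],[[1,-8.5,0],0],[[1.3,-11.5,0],0],[[1.6,-14,0],0]]}'
python3 -m creep '{"plan": [[[0.4,-3,0],0],[[0.8,-5.5,0],0],[[1.1,-7.5,0],0],[[1.2,-8,0],0],[[1.2,-8,0],0]]}'
python3 -m creep '{"plan": [[[0,0,0],0],[[0,0,0],0],[[0,0,0],0],[[0,0,0],0],[[0,0,0],0]]}'
python3 - <<'E'
from h import *
p,d=bot.get_image("scene"); np.savez("scene3.npz",p=p,d=d)
cv2.imwrite('pics/d.png',cv2.resize(p[60:260,190:380],(570,600),interpolation=cv2.INTER_CUBIC)[:,:,::-1]);print(bot.read_state()['position'])
E
```

```text
clock: 12.53
position: [510.9, 223.9, 220.6]
orientation: [0.001, 0.982, 0.187, -0.001]
force: [-0.1, 0.1, 0.0]
opening: 20.5
grip_force: 58.9
clock: 12.95
position: [512.4, 224.7, 287.0]
orientation: [-0.0, 0.982, 0.186, 0.002]
force: [0.0, 0.3, -1.0]
opening: 20.4
grip_force: 58.9
clock: 13.37
position: [526.4, 81.7, 283.8]
orientation: [0.001, 0.983, 0.186, -0.001]
force: [-0.6, -0.4, -0.7]
opening: 20.1
grip_force: 58.9
clock: 13.78
position: [538.7, 2.6, 284.0]
orientation: [0.001, 0.983, 0.185, -0.001]
force: [-0.8, 0.3, -0.8]
opening: 20.3
grip_force: 58.9
clock: 14.2
position: [539.3, 6.0, 284.8]
orientation: [-0.0, 0.982, 0.188, 0.0]
force: [0.0, -0.5, -0.0]
opening: 20.4
grip_force: 58.9
[539.27841499   5.75059752 284.78583374]
```

View pics/d.png

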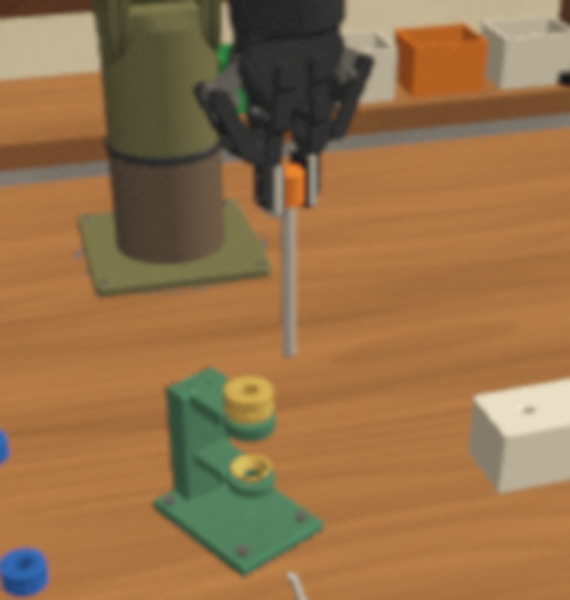

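The rod hangs straight from the knob, its tip at about (287,178) full-frame and the collar hole at about (273,190). I'll measure the shank's tilt and axis relative to the TCP and the collar.

```bash
python3 - <<'E'
from h import *
p,d=np.load('scene3.npz').values()
P=pts('scene',d,np.ones(d.shape,bool))
s=bot.read_state()['position']
S=P[(np.hypot(P[:,0]-s[0],P[:,1]-s[1])<18)&(P[:,2]>168)&(P[:,2]<262)]
cam=ray('scene',280,180,1e-9)*0+np.array([1267.4,-181.6,622.1])
v=cam[:2]-s[:2];v/=np.linalg.norm(v)
n=np.array([-v[1],v[0]])
# lateral coord: mean over width = axis; along view: nearest ~ mean+ pi/4*r
for lo,hi in((168,200),(200,232),(232,262)):
    A=S[(S[:,2]>=lo)&(S[:,2]<hi)];B=A[:,:2]
    lat=B@n; dep=B@v
    print(len(A),'axis est',(n*np.median(lat)+v*(np.median(dep)-4)).round(1),'width',np.ptp(lat).round(1))
m=mask(p,(262,287,180,200),(20,100,90),(35,255,255));C=pts('scene',d,m);T=C[abs(C[:,2]-142)<4]
print('collar',((T.max(0)+T.min(0))/2).round(1),'tcp',s.round(1),'view',v.round(2),'S zmin',S[:,2].min().round(1))
E
```

```text
48 axis est [538.4   7.5] width 6.8
53 axis est [537.9   5.5] width 6.7
52 axis est [538.7   6.5] width 6.5
collar [543.6 -26.3 140.9] tcp [539.3   5.8 284.8] view [ 0.97 -0.25] S zmin 168.4
```

```bash
python3 -m creep '{"plan": [[[0.2,-1.5,0],0],[[0.36,-3.18,0],0],[[0.36,-3.18,-0.7],0],[[0.36,-3.18,-1.4],0],[[0.36,-3.18,-1.4],0]]}'
python3 -m creep '{"plan": [[[0,0,0],0],[[0,0,0],0],[[0,0,0],0],[[0,0,0],0],[[0,0,0],0]]}'
python3 - <<'E'
from h import *
p,d=bot.get_image("scene"); np.savez("scene4.npz",p=p,d=d)
cv2.imwrite('pics/e.png',cv2.resize(p[140:215,240:310],(560,600),interpolation=cv2.INTER_CUBIC)[:,:,::-1]);s=bot.read_state()['position'];print(s)
P=pts('scene',d,np.ones(d.shape,bool))
n=np.array([.25,.97]);v=np.array([.97,-.25])
S=P[(np.hypot(P[:,0]-s[0],P[:,1]-s[1])<18)&(P[:,2]>155)&(P[:,2]<245)]
print('rod',(n*np.median(S[:,:2]@n)+v*(np.median(S[:,:2]@v)-4)).round(1))
E
```

```text
clock: 14.67
position: [541.8, -25.9, 269.2]
orientation: [-0.001, 0.982, 0.187, -0.001]
force: [-0.5, -0.1, -1.3]
opening: 20.0
grip_force: 59.0
clock: 15.08
position: [543.1, -26.5, 271.0]
orientation: [0.0, 0.982, 0.187, 0.0]
force: [-0.1, -0.0, -0.5]
opening: 20.1
grip_force: 59.0
[543.04225783 -26.587811   270.95412891]
rod [543.8 -25.8]
```

View pics/e.png

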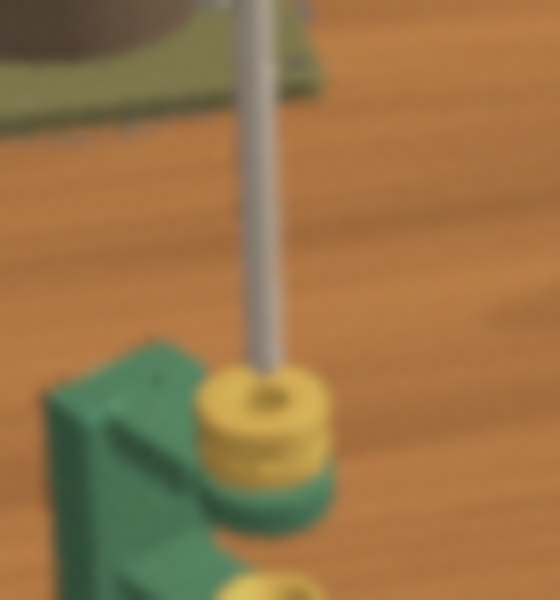

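The rod tip at crop (266,373) lies straight over the collar hole at (267,397), and the estimates agree within about 1 mm. I'll lower it gently while watching forces.

```bash
python3 -m creep '{"plan": [[[0,0,-0.4],0],[[0,0,-0.8],0],[[0,0,-1.2],0],[[0,0,-1.4],0],[[0,0,-1.4],0]]}'
python3 -m creep '{"plan": [[[0,0,-0.2],0],[[0,0,-0.4],0],[[0,0,-0.6],0],[[0,0,-0.6],0],[[0,0,-0.6],0]]}'
```

```text
clock: 15.55
position: [542.4, -26.8, 256.0]
orientation: [-0.0, 0.982, 0.187, -0.001]
force: [0.1, -0.2, -0.5]
opening: 20.1
grip_force: 59.0
clock: 15.97
position: [542.9, -26.8, 250.7]
orientation: [0.0, 0.982, 0.187, -0.0]
force: [-0.3, 0.4, -0.8]
opening: 20.3
grip_force: 59.0
```

```bash
python3 -m creep '{"plan": [[[0,0.06,-0.2],0],[[0,0.06,-0.4],0],[[0,0.06,-0.6],0],[[0,0.06,-0.8],0],[[0,0.06,-0.8],0]]}'
python3 -m creep '{"plan": [[[0,0,-0.4],0],[[0,0,-0.8],0],[[0,0,-1.2],0],[[0,0,-1.6],0],[[0,0,-1.6],0]]}'
```

```text
clock: 16.38
position: [542.6, -26.2, 242.3]
orientation: [-0.0, 0.982, 0.187, -0.0]
force: [0.1, 1.0, -1.5]
opening: 20.4
grip_force: 59.0
clock: 16.8
position: [542.3, -26.2, 225.7]
orientation: [-0.0, 0.982, 0.187, -0.001]
force: [-0.0, 0.7, -0.6]
opening: 20.2
grip_force: 59.0
```

```bash
python3 -m creep '{"plan": [[[0,0,-0.7],0],[[0,0,-1.4],0],[[0,0,-2.1],0],[[0,0,-2.8],0],[[0,0,-2.8],0]]}'
python3 -m creep '{"plan": [[[0,0,-0.4],0],[[0,0,-0.8],0],[[0,0,-1.2],0],[[0,0,-1.6],0],[[0,0,-1.6],0]]}'
```

```text
clock: 17.22
position: [541.8, -26.2, 197.0]
orientation: [-0.0, 0.982, 0.187, -0.002]
force: [-0.3, 0.1, -0.6]
opening: 20.5
grip_force: 59.0
clock: 17.63
position: [542.5, -26.2, 182.0]
orientation: [-0.0, 0.982, 0.187, -0.001]
force: [-0.1, 0.0, -1.3]
opening: 19.8
grip_force: 59.0
```

```bash
python3 -m creep '{"plan": [[[0,0,-0.4],0],[[0,0,-0.8],0],[[0,0,-1.2],0],[[0,0,-1.6],0],[[0,0,-1.6],0]]}'
python3 -m creep '{"plan": [[[0,0,-0.4],0],[[0,0,-0.8],0],[[0,0,-1.2],0],[[0,0,-1.6],0],[[0,0,-1.6],0]]}'
python3 -m creep '{"plan": [[[0,0,0],0],[[0,0,0],0],[[0,0,0],0],[[0,0,0],0],[[0,0,0],0]]}'
python3 - <<'E'
from h import *
p,d=bot.get_image("scene")
cv2.imwrite('pics/f.png',cv2.resize(p[140:250,225:325],(540,594),interpolation=cv2.INTER_CUBIC)[:,:,::-1]);print(bot.read_state()['position'])
E
```

```text
clock: 18.05
position: [542.4, -26.2, 165.9]
orientation: [-0.0, 0.982, 0.187, -0.001]
force: [-0.7, -0.3, -1.8]
opening: 20.3
grip_force: 59.0
clock: 18.47
position: [542.4, -26.2, 149.8]
orientation: [-0.0, 0.982, 0.187, -0.001]
force: [0.1, -0.0, -0.8]
opening: 20.4
grip_force: 59.0
clock: 18.88
position: [543.1, -26.2, 151.0]
orientation: [0.0, 0.982, 0.187, 0.0]
force: [0.3, -0.3, -0.6]
opening: 20.2
grip_force: 59.0
[543.05004806 -26.2042986  150.91782951]
```

View pics/f.png

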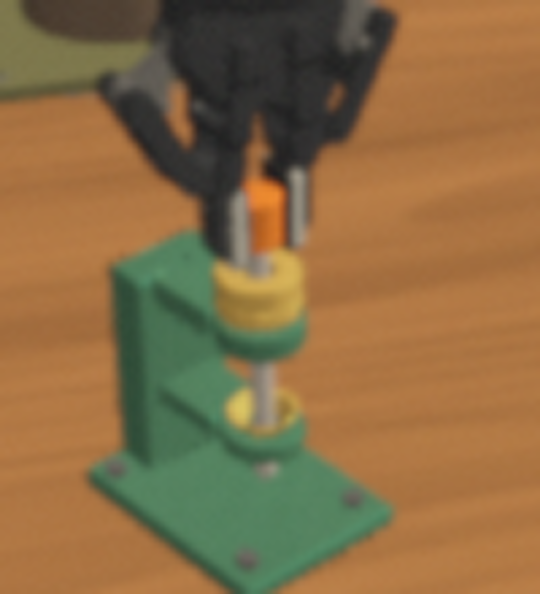

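The rod spans both bushings. Its tip shows below the lower eye at crop (265,470), the collar is level, and the knob is about 14 mm clear of it. I'll hand in.

```bash
python3 -c "
from workcell import bot
print(bot.finish_job())"
```

```text
the job is handed in; nothing more can be done
None
```

The job is handed in, with no verdict returned: the collar is seated and released on the boss, and the rod is through both bushings, still held by the knob about 14 mm clear of the collar (target about 13 mm).

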